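# Wind a utility-room timer to its stop and set it to 15 minutes

### The arm

A 6-joint arm with a two-finger parallel gripper is mounted at the origin on the work surface. World frame = base frame: x ahead of the robot, y to its left, z up, the work surface at z = 0. Lengths are in m, angles in degrees, forces in N, time in s.
With the tool pointing down it reaches from about 0.4 to 0.825 m from the base axis. Payload 7 kg.
Tool frame: the origin (TCP) lies midway between the tips of the shut fingers; the grasp point (between the pads) lies 19 mm behind it; z points along the fingers, y is the line along which they close (so a half turn about z gives the same grasp; the last joint's range is limited). The gripper opens to 88 mm and grips with 3 to 60 N. Pads are 19 mm wide; open, the fingers measure 130 mm over their backs; the gripper's body (78 mm by 193 mm) begins 47 mm behind the grasp point.
Start: joints at [-59.811, 20.546, 0.682, 0, -70.136, -16.507], TCP at [0.16, -0.656, 0.2] pointing down, gripper open.
Joint ranges: [-176.03, 176.03], [-82.01, 121.73], [-58.28, 71.71], [-173.87, 95.51], [-174.79, -0.11], [-173.66, 173.66]. Speed limits (degrees/s): [136.94, 136.94, 172.46, 180, 180, 180].

### API

Orientations are given as [roll, pitch, yaw] about the fixed x, y, z axes, in that order (R = Rz(yaw) Ry(pitch) Rx(roll)).
In Python, from plant import r, eyes, workorder gives the robot as it stands.
- The arm moves only by the tool step_arm, never from a script. Its argument "plan" is a list of rows, each a list of 5 numbers: the shift along the tool's x, y, z each as a share of 25 cm, from -1 to 1, then the turn about the tool's z as a share of 60 degrees, from -1 to 1, then the finger opening in mm, from 0 to 87.6. In form: [[x, y, z, turn, jaw], ...]. A call has 1 to 12 rows; each row is the pose to reach, as a shift and turn from the pose commanded when the call began, along the tool's axes at that moment; what a row does not reach only later rows make up. A row lasts 1/12 s, in which the tool goes at most 41.7 mm and 7.16 degrees, less where a joint would pass 70% of its speed; a pose out of reach is approached as far as the arm can. A call with a number of a shift or a turn outside -1 to 1 is refused whole. A call with a gripper value outside its range is refused whole. The fingers move at their own pace and stop on an object; "newtons" is the grip in N (left out, the last holds). Time passes only in rows, so rows that repeat a pose let the fingers close. It gives the time, the measured TCP pose, the force, the opening and the grip force at its end, in the units of the state.
- r.get_state(): the state, without advancing time (a new reading comes with each control period).
- eyes.capture(name): name is "side" or "top"; returns the picture (480x640x3 uint8, red, green, blue); there is no depth.
- eyes.camera_model(name): a dict with "fov_y" (degrees; the focal length in pixels is half the picture's height over the tangent of half this angle, whatever the lens; pixels are square), "cx", "cy" (the principal point, pixels), "world_to_cam" (4x4, takes a point from world to camera coordinates). Camera axes: x right, y up, looking along -z (the intrinsics and any distortion apply to the point x, -y, -z); pixel columns grow to the right and rows downward; lengths in m; the calibration is good to about 2 mm. A picture is of the moment at which its call begins. camera_model takes no time and is no camera call.
- workorder.close_job(): hands the job in; it is judged then, once.
The state is a dict: "time_s": time; "joints": joint angles; "qd": joint speeds; "joint_torque": joint torques, N m; "tcp_pos": TCP position; "eef_rot": TCP orientation; "contact_force": force on the tool from outside, world axes, zero at the start; "moment": the same for the moment, N m; "gripper_width": finger opening in m; "gripper_force": force on a finger pad.
Only numpy, scipy, OpenCV 4.12 (cv2) and the standard library are available. Lean on these libraries where they do the work, as an engineer would, in place of code of your own. Each camera call takes 0.05 s, during which the arm holds its last target. There are 200 camera calls.

### The job

Set the wing-knob timer to 15 minutes and start it: first wind it clockwise past the top (30 minute) mark until you feel it come up against its end stop, keeping a gentle pressure on the stop for about half a second and never forcing it. Then turn it back down to the 15 minute mark, to within a minute, let go, and push the start button right in. Leave the fan control and everything standing around as they are.

Things in the scene. Friction and masses are not known exactly. Their poses are not given: they have to be found in the camera images.
- timer: Wind-up timer, fixed: white case 130 (x) x 220 (y) x 60 mm high. Origin: centre of its underside; x away from the robot at yaw 0, z up. Dial axis vertical at case (0, -45) mm, start button at case (0, 66) mm. Ticks round the dial: long every 5 minutes, short every minute. 15 minutes lies to +x of the axis, 0 (with a dot) 1.8 rad counter-clockwise of it, 30 (double tick) 1.8 rad clockwise.
- dial: The timer's grey knob: round skirt 72 mm across, 8 mm high, on the case top, and on it an upright wing (the grip) 62 mm long, 14 mm thick, 32 mm high, its top 100 mm above the worktop. Origin on the dial's axis at the skirt's underside, 60 mm above the worktop. It turns with the knob; x runs along the wing to the pointer end (black line on the wing, black nub on the skirt), z up.
- dial_grip (a point): Point on the dial's axis in the wing, 10 mm below the wing's top, 90 mm above the worktop; axes as the dial's.
- minutes (a joint): Dial angle, rad, growing clockwise from above (winding): 0.12 per minute, 0 at 0, 1.8 at 15, 3.6 at 30 minutes. Friction 0.05 N m; stays where left. The end stop is hidden in the case, 0.05 to 0.75 rad past 30 minutes, different each time. It gives like a spring of 3.5 N m/rad: about 0.1 N m over the friction is a sure, gentle contact; over 0.3 N m is forcing it.
- start (a joint): Travel of the start button in m: 0 released, 0.006 fully in; it springs back. Fully in takes 5 N.
- start_top (a point): Centre of the top face of the start button, a round white push of 28 mm diameter in a grey housing on the timer's case.
- fan_control: Look-alike to be left alone, fixed: white case 120 x 140 x 60 mm high with a small round knob (48 mm diameter, no wing) 24 mm high in the middle of its top. Origin: centre of its underside. It may stand left or right of the timer.
- fan_knob (a joint): Angle of the round fan knob in rad, 0 at the start; to be left alone.
- spray: Clear plastic spray bottle, 72 mm diameter, 210 mm tall, standing; origin under its centre. Leave alone.
- lint_roller: Lint roller lying down, 220 mm long, 48 mm high, mint green handle; origin on the worktop near its middle, x towards the roll. Leave alone.
- jar: White ceramic jar with lid, 90 mm diameter, 120 mm tall; origin under its centre. Leave alone.
- dustpan: Grey plastic dustpan, pan 200 x 220 x 50 mm, handle to +x up to 280 mm from its origin, which is on the worktop 50 mm short of the pan's middle. Leave alone.
- brush: Hand brush lying down, handle to its -x; origin under its middle. Leave alone.
- tin: Plain metal tin, 70 mm diameter, 100 mm tall; origin under its centre. Leave alone.

How it is judged:
By the outcome, as a careful person would: the job done as asked, in the order asked, and still so for the second after the job is handed in, with the robot touching nothing.
It also fails if it takes over 72 s, if anything falls off the work surface, if the arm or the gripper's body presses on something with over 40 N, if the wrist force passes 120 N, or if a joint passes its speed limit or range.

## Working session

There is one attempt and no reset: what is moved stays moved. The work goes in short steps, Python scripts to look and compute and a tool call to move; the robot and the scene stay as the last step left them, time stands still between calls to the robot, and variables do not carry over. Pictures are saved under pics/ and viewed, at most 10 in all, crops included, and the job is handed in when it is done.

Besides the shell and the picture viewer there is one more tool, called after "Emit:" as name([rows], argument=value, ...), one row to a line, values as JSON. step_arm: Moves the arm, as the interface text tells. Its arguments: {"type":"object","properties":{"plan":{"type":"array"},"newtons":{"type":"number"}},"required":["plan"]}

```bash
mkdir -p pics; ls
python3 - <<'E'
from plant import r, eyes
import cv2
for n in("top","side"):
    im=eyes.capture(n); cv2.imwrite(f"pics/{n}0.png",im[:,:,::-1]); m=eyes.camera_model(n); print(n,m)
s=r.get_state();print(s)
E
```

```text
pics
top {'fov_y': 45.523895325376444, 'cx': 327.3536756719528, 'cy': 225.3776125830582, 'world_to_cam': array([[ 0.01108864, -0.99993552, -0.00244851, -0.025318  ],
       [ 0.99270975,  0.01071454,  0.1200523 , -0.56640115],
       [-0.12001833, -0.00376188,  0.99276455, -1.68079813],
       [ 0.        ,  0.        ,  0.        ,  1.        ]])}
side {'fov_y': 42.89802460965193, 'cx': 319.54297765084385, 'cy': 247.9283575091058, 'world_to_cam': array([[-0.81724318, -0.5762785 ,  0.00408385,  0.47380106],
       [ 0.43999751, -0.61936993,  0.65021772, -0.30666108],
       [-0.37217708,  0.53318288,  0.75973695, -1.70087035],
       [ 0.        ,  0.        ,  0.        ,  1.        ]])}
{'time_s': 0.1, 'joints': array([-5.98102379e+01,  2.05839110e+01,  6.39926622e-01, -1.68766917e-02,
       -7.01360086e+01, -1.65064491e+01]), 'qd': array([-0.03526954, -0.05840581,  0.14023268,  0.05472646, -0.01309265,
        0.0153661 ]), 'joint_torque': array([-2.09174366e-03, -5.84163272e+01,  2.93752223e+01,  7.01570079e+00,
        1.01233352e-02, -4.93525954e-05]), 'tcp_pos': array([ 0.15952571, -0.65539626,  0.19876458]), 'eef_rot': array([ 1.79918795e+02, -7.51736562e-03, -1.66322427e+02]), 'contact_force': array([ 0.1944174 ,  0.51333568, -0.0057086 ]), 'moment': array([-0.00582838,  0.04239213,  0.01502379]), 'gripper_force': 0.0, 'gripper_width': 0.08736944270035034}
```

View pics/top0.png

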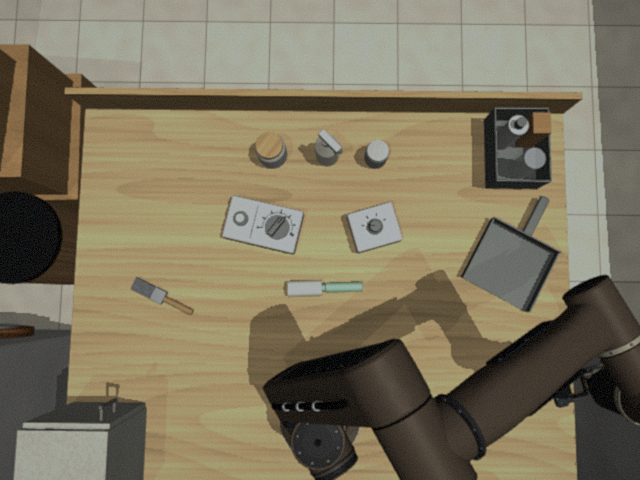

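View pics/side0.png

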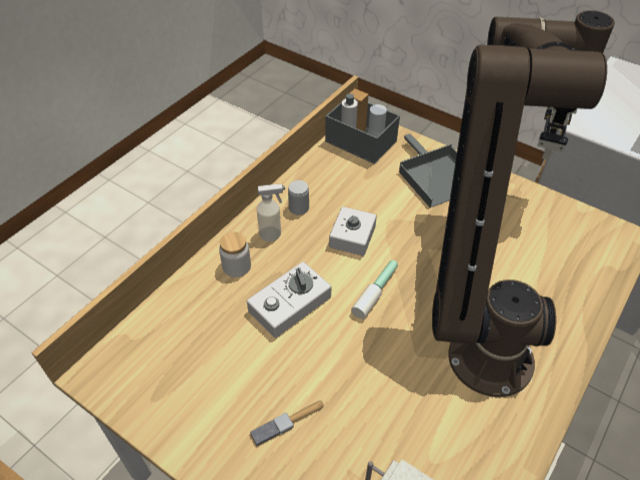

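Top view: the timer is at about (262,225), with its dial at (278,227) and button at (240,218). The fan control is at (374,227), right of the timer. Side view: the dial is at (300,282) and the button at (271,302).

```bash
cat > h.py <<'E'
import numpy as np, cv2
from plant import r, eyes
def ray(n,px):
    m=eyes.camera_model(n); f=240/np.tan(np.radians(m["fov_y"]/2)); T=m["world_to_cam"]
    d=np.array([(px[0]-m["cx"])/f,-(px[1]-m["cy"])/f,-1.]); R=T[:3,:3]
    return -R.T@T[:3,3], R.T@d
def onz(n,px,z):
    o,d=ray(n,px); return o+d*(z-o[2])/d[2]
def proj(n,p):
    m=eyes.camera_model(n); f=240/np.tan(np.radians(m["fov_y"]/2)); q=m["world_to_cam"]@np.append(p,1)
    return m["cx"]-f*q[0]/q[2], m["cy"]+f*q[1]/q[2]
E
python3 - <<'E'
from h import *
t=cv2.imread("pics/top0.png"); s=cv2.imread("pics/side0.png")
hsv=cv2.cvtColor(t,cv2.COLOR_BGR2HSV)
w=((hsv[...,1]<40)&(hsv[...,2]>150)).astype(np.uint8); w[:190]=0;w[260:]=0;w[:,:215]=0;w[:,315:]=0
w=cv2.morphologyEx(w,cv2.MORPH_CLOSE,np.ones((3,3)))
c=max(cv2.findContours(w,0,2)[0],key=cv2.contourArea); b=cv2.boxPoints(cv2.minAreaRect(c)); print(cv2.minAreaRect(c))
P=np.array([onz("top",p,.06) for p in b]);print(P.round(4)); print([np.linalg.norm(P[i]-P[i-1]).round(4) for i in range(4)])
C=P.mean(0); e=max([P[i]-P[i-1] for i in range(4)],key=np.linalg.norm); e*=np.sign(e[1]);e/=np.linalg.norm(e)
yaw=np.arctan2(-e[0],e[1]); print("C",C,"yaw",np.degrees(yaw)); print("axis",C-.045*e,"btn",C+.066*e)
for n,im in(("top",t),("side",s)):
    for q,z in((C-.045*e,.06),(C+.066*e,.06)): print(n,proj(n,np.array([q[0],q[1],z])))
a=cv2.resize(t[190:260,215:310],None,fx=6,fy=6,interpolation=cv2.INTER_CUBIC)
b=cv2.resize(s[255:335,240:335],None,fx=6,fy=6,interpolation=cv2.INTER_CUBIC)
b=b[:480]; o=np.zeros((480,1140,3),np.uint8);o[:420,:570]=a;o[:,570:]=b
cv2.imwrite("pics/crop0.png",cv2.resize(o,(798,336)))
E
```

```text
((262.3525085449219, 223.36460876464844), (72.11224365234375, 42.16271209716797), 13.495734214782715)
[[0.5303 0.2899 0.06  ]
 [0.6531 0.2647 0.06  ]
 [0.6048 0.0553 0.06  ]
 [0.4829 0.0823 0.06  ]]
[np.float64(0.213), np.float64(0.1254), np.float64(0.2148), np.float64(0.1248)]
C [0.56774002 0.17303031 0.06      ] yaw -12.995380514825452
axis [0.55762076 0.12918284 0.06      ] btn [0.58258161 0.23733993 0.06      ]
top (np.float64(277.0665464666028), np.float64(226.8200488758414))
top (np.float64(240.70080146974504), np.float64(218.04882899865984))
side (np.float64(300.4361944571455), np.float64(282.7661338833122))
side (np.float64(270.955677631338), np.float64(303.33142568629694))
```

View pics/crop0.png

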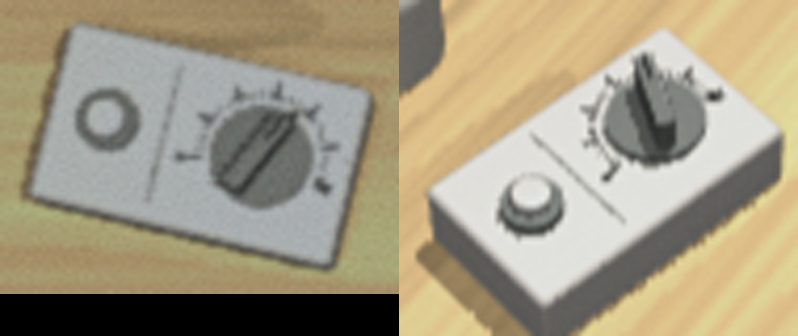

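The crop confirms that the pointer is just past 15 (about 19 min), at world yaw of about -41°. The axis is at (0.558, 0.129) m and the case yaw is -13°. Now moving above the dial.

Emit:
step_arm([
  [-0.76,0.89,0,-0.7,87],
  [-0.76,0.89,0,-0.7,87],
  [-0.76,0.89,0,-0.7,87],
  [-0.76,0.89,0,-0.7,87],
  [-0.76,0.89,0,-0.7,87],
  [-0.76,0.89,0,-0.7,87],
  [-0.76,0.89,0,-0.7,87],
  [-0.76,0.89,0,-0.7,87],
  [-0.76,0.89,0,-0.7,87],
])

```text
time_s: 0.85
tcp_pos: [0.2928, -0.3929, 0.2]
eef_rot: [-180.0, 0.0, -124.1]
contact_force: [0.5, -0.2, 0.5]
gripper_width: 0.0871
gripper_force: 0.0
```

```bash
cat >> h.py <<'E'
def shares(p,yaw):
    s=r.get_state(); a=np.radians(s["eef_rot"][2]); d=np.array(p)-s["tcp_pos"]
    x=d[0]*np.cos(a)+d[1]*np.sin(a); y=d[0]*np.sin(a)-d[1]*np.cos(a)
    t=-((yaw-s["eef_rot"][2]+180)%360-180)
    print("t",s["time_s"],"pos",s["tcp_pos"].round(4),"yaw",s["eef_rot"][2].round(2),"w",round(s["gripper_width"],4),"F",s["contact_force"].round(1),"M",s["moment"].round(3),"j6",s["joints"][5].round(1))
    print("shares",(np.array([x,y,-d[2]])/.25).round(3),round(t/60,3))
E
python3 -c "
from h import *
shares([.558,.129,.2],-41)"
```

```text
t 0.85 pos [ 0.2928 -0.3929  0.2   ] yaw -124.08 w 0.0871 F [ 0.5 -0.2  0.5] M [-0.009  0.083 -0.002] j6 -3.8
shares [-2.323  0.291 -0.   ] -1.385
```

Emit:
step_arm([
  [-1,0.12,0,-0.7,87],
  [-1,0.12,0,-0.7,87],
  [-1,0.12,0,-0.7,87],
  [-1,0.12,0,-0.7,87],
  [-1,0.12,0,-0.7,87],
  [-1,0.12,0,-0.7,87],
  [-1,0.12,0,-0.7,87],
])

```text
time_s: 1.43
tcp_pos: [0.4106, -0.1678, 0.1997]
eef_rot: [-179.9, 0.0, -81.7]
contact_force: [0.2, -1.0, 0.9]
gripper_width: 0.0868
gripper_force: 0.0
```

```bash
python3 -c "
from h import *
shares([.558,.129,.2],-41)"
```

```text
t 1.4333 pos [ 0.4106 -0.1678  0.1997] yaw -81.74 w 0.0868 F [ 0.2 -1.   0.9] M [-0.063  0.117 -0.001] j6 4.9
shares [-1.09e+00 -7.54e-01 -1.00e-03] -0.679
```

Emit:
step_arm([
  [-1,-0.75,0,-0.68,87],
  [-1,-0.75,0,-0.68,87],
  [-1,-0.75,0,-0.68,87],
  [-1,-0.75,0,-0.68,87],
  [-1,-0.75,0,-0.68,87],
  [-1,-0.75,0,-0.68,87],
  [-1,-0.75,0,-0.68,87],
  [-1,-0.75,0,-0.68,87],
  [-1,-0.75,0,-0.68,87],
  [-1,-0.75,0,-0.68,87],
])

```text
time_s: 2.27
tcp_pos: [0.5608, 0.1014, 0.1982]
eef_rot: [179.9, 0.0, -41.5]
contact_force: [-0.4, 0.2, -0.3]
gripper_width: 0.0867
gripper_force: 0.0
```

Run:
```python
from h import *
shares([.558,.129,.13],-41)
s=eyes.capture("side")[:,:,::-1]
cv2.imwrite("pics/s1.png",cv2.resize(s[200:350,200:400],None,fx=3,fy=3,interpolation=cv2.INTER_CUBIC))
# wing direction from original top image: dark edges -> ends picked at top face
p=[onz("top",((q[0]/4.2+215),(q[1]/4.2+190)),.1) for q in((235,180),(288,118))]
d=p[1]-p[0];print(np.degrees(np.arctan2(d[1],d[0])),np.linalg.norm(d),np.mean(p,0))
```

```text
t 2.2667 pos [0.5608 0.1014 0.1982] yaw -41.53 w 0.0867 F [-0.4  0.2 -0.3] M [-0.116  0.113 -0.011] j6 18.6
shares [-0.081 -0.075  0.273] -0.009
-39.34623041165785 0.05592234413471504 [0.55686492 0.12498473 0.1       ]
```

View pics/s1.png

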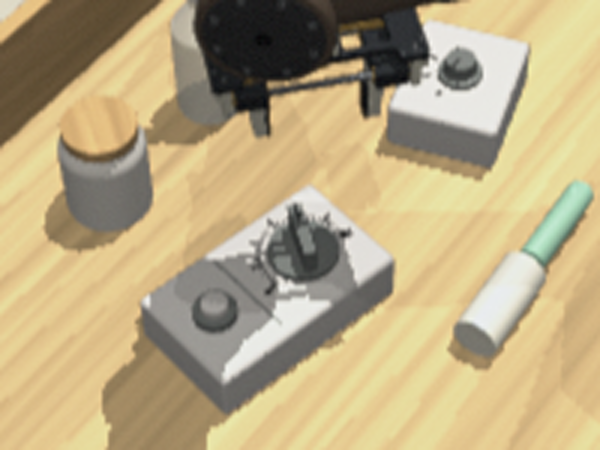

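The gripper is above and open, clear of everything, and the wing is visible at crop (300,235). Centring and descending to TCP z of about 0.074.

Emit:
step_arm([
  [-0.08,-0.07,0,0,87],
  [-0.08,-0.07,0,0,87],
  [-0.08,-0.07,0.15,0,87],
  [-0.08,-0.07,0.3,0,87],
  [-0.08,-0.07,0.4,0,87],
  [-0.08,-0.07,0.45,0,87],
  [-0.08,-0.07,0.49,0,87],
  [-0.08,-0.07,0.495,0,87],
  [-0.08,-0.07,0.495,0,87],
  [-0.08,-0.07,0.495,0,87],
])

```text
time_s: 3.15
tcp_pos: [0.5576, 0.1277, 0.077]
eef_rot: [-179.9, -0.0, -41.5]
contact_force: [0.2, -0.1, 0.1]
gripper_width: 0.0869
gripper_force: 0.0
```

Run:
```python
from h import *
shares([.5573,.128,.074],-41)
```

```text
t 3.15 pos [0.5576 0.1277 0.077 ] yaw -41.54 w 0.0869 F [ 0.2 -0.1  0.1] M [-0.012  0.088 -0.02 ] j6 15.9
shares [-0.002  0.     0.012] -0.009
```

Emit:
step_arm([
  [0,0,0.01,0,30],
  [0,0,0.01,0,20],
  [0,0,0.01,0,10],
  [0,0,0.01,0,10],
  [0,0,0.01,0,10],
  [0,0,0.01,0,10],
  [0,0,0.01,0,10],
  [0,0,0.01,0,10],
  [0,0,0.01,0,10],
  [0,0,0.01,0,10],
], newtons=10)

```text
time_s: 3.98
tcp_pos: [0.5568, 0.1279, 0.0733]
eef_rot: [180.0, -0.0, -41.5]
contact_force: [-0.1, 0.1, 0.9]
gripper_width: 0.0258
gripper_force: 0.0
```

Run:
```python
from h import *
shares([.5573,.128,.074],-41)
```

```text
t 3.9833 pos [0.5568 0.1279 0.0733] yaw -41.51 w 0.0258 F [-0.1  0.1  0.9] M [-0.025  0.158  0.02 ] j6 15.9
shares [ 0.001 -0.002 -0.003] -0.009
```

Emit:
step_arm([
  [0,0,0,0,10],
  [0,0,0,0,10],
  [0,0,0,0,10],
  [0,0,0,0,10],
  [0,0,0,0,10],
  [0,0,0,0,10],
], newtons=12)

```text
time_s: 4.48
tcp_pos: [0.5569, 0.1279, 0.0734]
eef_rot: [-180.0, -0.0, -41.5]
contact_force: [-0.8, -0.0, 0.8]
gripper_width: 0.01
gripper_force: 0.2
```

Run:
```python
from h import *
shares([.5573,.128,.074],-41)
```

```text
t 4.4833 pos [0.5569 0.1279 0.0734] yaw -41.52 w 0.01 F [-0.8 -0.   0.8] M [ 0.096  0.071 -0.014] j6 15.9
shares [ 0.001 -0.001 -0.002] -0.009
```

Run:
```python
from h import *
s=eyes.capture("side")[:,:,::-1]; t=eyes.capture("top")[:,:,::-1]
o=np.hstack([cv2.resize(s[230:330,240:340],(400,400),interpolation=cv2.INTER_CUBIC),cv2.resize(t[180:280,220:320],(400,400),interpolation=cv2.INTER_CUBIC)])
cv2.imwrite("pics/s2.png",o)
```

```text
(no output)
```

View pics/s2.png

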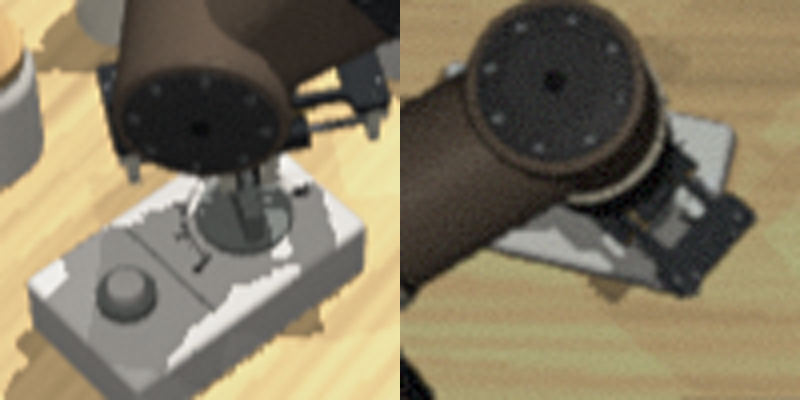

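The side view shows the fingers on both sides of the wing. I'll command a full close to get grip force.

Emit:
step_arm([
  [0,0,0,0,0],
  [0,0,0,0,0],
  [0,0,0,0,0],
  [0,0,0,0,0],
], newtons=15)

```text
time_s: 4.92
tcp_pos: [0.5568, 0.1278, 0.0734]
eef_rot: [180.0, -0.0, -41.5]
contact_force: [-0.2, -0.5, 1.4]
gripper_width: 0.0002
gripper_force: 0.5
```

Run:
```python
from h import *
shares([.5573,.128,.074],-41)
```

```text
t 4.9167 pos [0.5568 0.1278 0.0734] yaw -41.52 w 0.0002 F [-0.2 -0.5  1.4] M [0.023 0.178 0.026] j6 15.9
shares [ 0.001 -0.002 -0.003] -0.009
```

Run:
```python
from h import *
p=proj("side",np.array([.5608,.1014,.198])); print("s1 crop",(p[0]-200)*3,(p[1]-200)*3)
p=proj("side",np.array([.5568,.1278,.0734])); print("s2 crop",(p[0]-240)*4,(p[1]-230)*4)
s=eyes.capture("side")[:,:,::-1]
print(eyes.camera_model("side").keys())
cv2.imwrite("pics/s3.png",cv2.resize(s[255:305,260:335],None,fx=10,fy=10,interpolation=cv2.INTER_CUBIC))
```

```text
s1 crop 313.34298510411054 137.30571339653198
s2 crop 243.4121139678714 199.21507730858661
dict_keys(['fov_y', 'cx', 'cy', 'world_to_cam'])
```

View pics/s3.png

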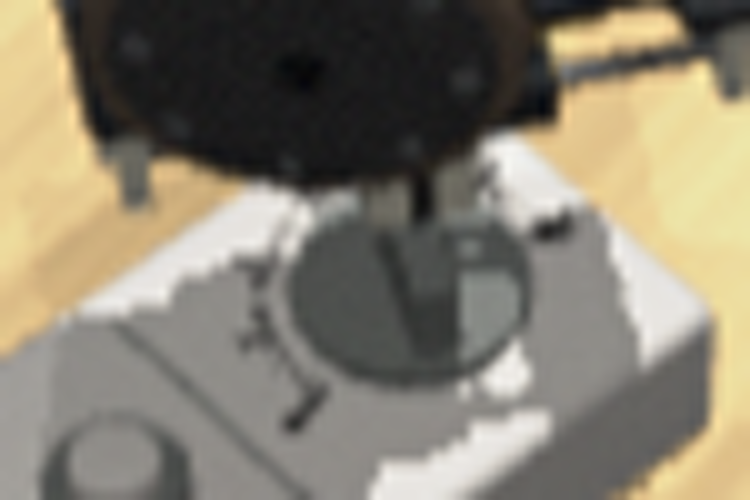

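Run:
```python
from h import *
A=np.array([.557,.128,0]);u=np.array([np.cos(np.radians(-41)),np.sin(np.radians(-41)),0])
for k in(-.031,0,.031):
  for z in(.068,.1):
    p=proj("side",A+k*u+[0,0,z]);print(k,z,[round((p[0]-260)*10),round((p[1]-255)*10)])
print(r.get_state()["gripper_width"],r.get_state()["gripper_force"],r.get_state()["joint_torque"].round(2))
```

```text
-0.031 0.068 [431, 342]
-0.031 0.1 [430, 275]
0 0.068 [408, 259]
0 0.1 [406, 192]
0.031 0.068 [385, 179]
0.031 0.1 [383, 111]
0.0003840704992394917 0.5848878098390742 [-2.000e-02 -4.814e+01  2.367e+01  5.560e+00  3.000e-02 -0.000e+00]
```

Run:
```python
from h import *
a=cv2.resize(cv2.imread("pics/s2.png")[:,:400],(100,100),interpolation=cv2.INTER_AREA).mean(2)
b=eyes.capture("side").mean(2)
for y in range(268,282): print(y,b[y,290:312].astype(int), a[y-230,50:72].astype(int))
```

```text
268 [ 27  28  28  29  27  26  26  25  27  25  31  33  30  23  26  22  28  40
  83 119 154 169] [ 25  27  26  25  26  25  26  27  26  26  32  32  27  26  25  24  29  39
  51  69 124 161]
269 [ 26  27  23  24  22  29  25  23  29  30  41  42  29  25  26  33  36  73
 165 208 228 231] [ 26  27  25  24  27  25  26  25  25  32  40  42  30  27  28  31  37  60
  83 122 205 229]
270 [ 29  28  23  25  25  21  27  24  27  27  42  44  35  27  37  44  56 109
 210 221 238 238] [ 26  24  26  26  25  24  26  25  25  30  39  40  31  30  34  48  61  84
 100 144 231 241]
271 [ 29  24  26  25  24  27  26  21  24  25  30  30  35  40  62  80  87 125
 176 167 234 237] [ 27  22  23  23  23  25  25  25  25  29  31  35  37  34  43  86  93  98
 103 141 227 239]
272 [ 25  25  22  26  24  29  30  29  32  39  40  31  29  61  93 102 103 105
 105 158 230 232] [ 25  22  25  24  23  26  30  31  32  33  40  52  57  32  42 105 106 100
 107 161 224 234]
273 [ 34  40  43  55  54  68  55  56  59  78  72  29  24  66 104 103  99  88
 107 154 206 226] [ 37  41  45  58  53  49  57  58  54  37  56  76  78  37  39  98 105 100
 1
[... 757 characters left out ...]
5]
278 [160 112  81  78  76  79  76  71  64  73  79  72  77  80  70  79  82  82
  79  75  83 119] [178 139 109  84  77  84  84  71  64  64  72  77  81  80  70  77  85  86
  81  75  86 118]
279 [109  78  76  78  78  78  78  66  52  59  78  80  78  78  66  81 110 110
  83  78  76  82] [151 128 110  83  77  80  78  65  53  59  76  79  81  76  68  80 106 106
  82  76  76  84]
280 [ 89  75  77  77  78  77  79  71  53  52  76  79  78  77  72  78 104 103
  81  75  76  77] [114 104 101  83  77  78  78  72  52  54  75  80  79  76  74  80 101 102
  80  75  75  77]
281 [80 77 77 79 78 77 79 78 61 52 67 78 79 78 77 71 83 82 79 79 82 76] [87 80 79 78 78 79 79 77 61 54 69 77 77 78 77 74 83 87 83 81 82 75]
```

Emit:
step_arm([
  [0,0,0,0.05,0],
  [0,0,0,0.1,0],
  [0,0,0,0.1,0],
  [0,0,0,0.1,0],
])

```text
time_s: 5.35
tcp_pos: [0.5568, 0.1278, 0.0734]
eef_rot: [180.0, -0.0, -47.4]
contact_force: [-0.4, 0.1, 1.2]
gripper_width: 0.0006
gripper_force: 0.7
```

Run:
```python
from h import *
shares([.5573,.128,.074],-41)
for i in range(5): eyes.capture("side"); s=r.get_state();print(s["moment"].round(3),s["gripper_force"])
b=eyes.capture("side").mean(2)
for y in range(268,282,2): print(y,b[y,290:312].astype(int))
for y in range(280,294,2): print(y,b[y,290:312].astype(int))
```

```text
t 5.35 pos [0.5568 0.1278 0.0734] yaw -47.43 w 0.0006 F [-0.4  0.1  1.2] M [-0.053  0.165 -0.02 ] j6 10.0
shares [ 0.001 -0.002 -0.003] -0.107
[-0.088  0.17  -0.06 ] 0.7706076441331788
[-0.077  0.174  0.004] 0.8008371507639822
[-0.06   0.215 -0.031] 0.8310156013726555
[-0.057  0.146 -0.002] 0.8590444799801844
[-0.077  0.165 -0.005] 0.8877089418797368
268 [26 26 29 30 26 27 27 26 23 26 33 32 27 27 24 27 29 34 56 67 81 82]
270 [ 27  24  26  26  24  26  22  25  22  30  41  41  32  27  35  43  60 116
 211 221 238 239]
272 [ 26  19  23  23  21  28  30  28  32  38  40  28  34  73  91 101 103 117
 107 158 235 238]
274 [ 94  99 108 142 142 120  89  89  90 100  67  26  27  82 102 102 101 121
 166 127 186 217]
276 [226 168 152 135 112 107  95 100 102 100  62  30  31  80 107 110 114 125
 136 156 180 203]
278 [161 134 107  82  76  77  80  65  55  71  73  71  75  83 109 129 109 105
 104 105 110 135]
280 [ 89 101  81  79  77  79  79  73  51  51  75  81  78  77  74  78  80 109
 112 111 111 111]
280 [ 89 101  81  79  77  79  79  73  51  51  75  81  78  77  74  78  80 109
 112 111 111 111]
282 [77 77 76 79 78 78 80 77 67 52 57 77 80 78 77 70 77 79 79 79 80 81]
284 [ 77  78  79  77  79  79  78  79  77  60  53  68  66  66  66  67 112 115
 115 115 133 131]
286 [ 76  78  80  79  79  79  79  78  77  76  58  53  58  58  54  66 131 136
 134 134 135 129]
288 [ 92  74  77  77  78  79  78  80  79  79  73  54  57  57  54  64 132 137
 135 127 114 127]
290 [140 105  80  72  76  76  79  77  79  79  79  66  64  65  68  79 125 113
  96 105 186 227]
292 [120 127 135 125 100  76  69  68  65  66  65  67  67  66  67  83  96 123
 189 228 231 230]
```

The camera shows the shut fingertips just above the wing, covering it at side pixel (301,277), and the wing did not turn. The tips sit about 25 mm higher than the reported TCP suggests. I'll open, return the yaw and descend in guarded steps.

Emit:
step_arm([
  [0,0,-0.04,-0.1,45],
  [0,0,-0.04,-0.1,45],
  [0,0,-0.04,-0.1,45],
  [0,0,-0.04,-0.1,45],
  [0,0,-0.04,-0.1,45],
  [0,0,-0.02,-0.1,45],
  [0,0,0,-0.1,45],
  [0,0,0.02,-0.1,45],
  [0,0,0.03,-0.1,45],
  [0,0,0.03,-0.1,45],
])

```text
time_s: 6.48
tcp_pos: [0.5562, 0.1275, 0.0647]
eef_rot: [179.9, 0.0, -41.5]
contact_force: [0.4, -0.4, -0.0]
gripper_width: 0.0452
gripper_force: 0.0
```

Emit:
step_arm([
  [0,0,0.01,0,45],
  [0,0,0.02,0,45],
  [0,0,0.025,0,45],
  [0,0,0.025,0,45],
])

```text
time_s: 6.82
tcp_pos: [0.5567, 0.1278, 0.0593]
eef_rot: [180.0, 0.0, -41.5]
contact_force: [-0.5, 0.1, -0.8]
gripper_width: 0.0448
gripper_force: 0.0
```

Run:
```python
from h import *
shares([.557,.128,.051],-41)
s=eyes.capture("side")[:,:,::-1]
cv2.imwrite("pics/s4.png",cv2.resize(s[245:310,260:335],None,fx=8,fy=8,interpolation=cv2.INTER_CUBIC))
```

```text
t 6.8167 pos [0.5567 0.1278 0.0593] yaw -41.52 w 0.0448 F [-0.5  0.1 -0.8] M [-0.006  0.19   0.059] j6 15.9
shares [ 0.    -0.001  0.033] -0.009
```

View pics/s4.png

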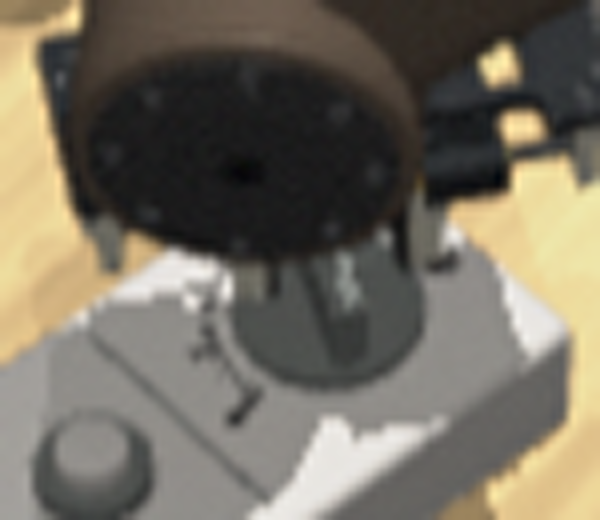

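The fingers straddle the wing: left tip at crop (250,300), right at (420,265). The reported z is already below the skirt height with no contact, so the offset is confirmed. Another 7 mm down, then close.

Emit:
step_arm([
  [0,0,0.01,0,45],
  [0,0,0.02,0,45],
  [0,0,0.028,0,45],
  [0,0,0.028,0,45],
])

```text
time_s: 7.2
tcp_pos: [0.5565, 0.1278, 0.052]
eef_rot: [180.0, 0.0, -41.5]
contact_force: [0.0, -0.1, 0.6]
gripper_width: 0.0448
gripper_force: 0.0
```

Emit:
step_arm([
  [0,0,0,0,20],
  [0,0,0,0,10],
  [0,0,0,0,10],
  [0,0,0,0,5],
  [0,0,0,0,5],
  [0,0,0,0,0],
  [0,0,0,0,0],
  [0,0,0,0,0],
  [0,0,0,0,0],
  [0,0,0,0,0],
], newtons=15)

```text
time_s: 8.03
tcp_pos: [0.559, 0.1296, 0.053]
eef_rot: [-179.7, -0.1, -41.5]
contact_force: [5.3, 4.1, -4.9]
gripper_width: 0.0139
gripper_force: 15.0
```

Run:
```python
from h import *
shares([.557,.128,.051],-41)
for i in range(5): eyes.capture("side"); s=r.get_state();print(s["moment"].round(3),s["contact_force"].round(1),s["gripper_force"],s["gripper_width"])
```

```text
t 8.0333 pos [0.559  0.1296 0.053 ] yaw -41.49 w 0.0139 F [ 5.3  4.1 -4.9] M [ 1.595 -1.788 -0.045] j6 15.9
shares [-0.002  0.01   0.008] -0.008
[ 1.589 -1.752 -0.032] [ 6.1  4.2 -4.6] 14.993308782577515 0.014097493532213517
[ 1.6   -1.807 -0.074] [ 5.   4.2 -4.3] 14.993268549442291 0.014038366089312061
[ 1.644 -1.781 -0.042] [ 5.3  4.2 -4.8] 14.99325916171074 0.01395598358237394
[ 1.564 -1.836 -0.077] [ 4.9  4.9 -4.2] 14.993187189102173 0.013941685403380439
[ 1.535 -1.791 -0.033] [ 5.2  5.1 -4.6] 14.99322921037674 0.014243693772727925
```

Emit:
step_arm([
  [0,-0.014,-0.004,0,0],
  [0,-0.014,-0.004,0,0],
  [0,-0.014,-0.004,0,0],
])

```text
time_s: 8.53
tcp_pos: [0.5589, 0.1297, 0.053]
eef_rot: [179.9, 0.0, -41.5]
contact_force: [3.3, -3.2, -4.7]
gripper_width: 0.0138
gripper_force: 15.0
```

```bash
cat >> h.py <<'E'
def feel(n=6):
    a=[]
    for i in range(n): eyes.capture("side"); s=r.get_state(); a.append(np.r_[s["moment"],s["contact_force"]])
    print("yaw",s["eef_rot"][2].round(2),"pos",s["tcp_pos"].round(4),"w",round(s["gripper_width"],4),"t",s["time_s"],"j6",s["joints"][5].round(1)); a=np.array(a);print("M,F",a.mean(0).round(3),"sd Mz",a[:,2].std().round(3))
E
python3 -c "
from h import *
feel()"
```

```text
yaw -41.54 pos [0.5589 0.1298 0.0531] w 0.0138 t 8.8333 j6 15.8
M,F [-1.532 -1.336  0.016  3.988 -3.85  -6.473] sd Mz 0.021
```

Gripped: 13.9 mm opening at 15 N. Winding clockwise.

Emit:
step_arm([
  [0.01,0,-0.004,0.05,0],
  [0.01,0,-0.004,0.15,0],
  [0.01,0,-0.004,0.25,0],
  [0.01,0,-0.004,0.35,0],
  [0.01,0,-0.004,0.45,0],
  [0.01,0,-0.004,0.55,0],
  [0.01,0,-0.004,0.6,0],
  [0.01,0,-0.004,0.6,0],
], newtons=20)

```text
time_s: 9.5
tcp_pos: [0.5573, 0.1286, 0.0531]
eef_rot: [179.6, 0.0, -77.8]
contact_force: [-8.0, 2.7, -3.9]
gripper_width: 0.0138
gripper_force: 20.0
```

```bash
python3 -c "
from h import *
feel()"
```

```text
yaw -77.59 pos [0.5574 0.1286 0.053 ] w 0.0139 t 9.8 j6 -19.9
M,F [ 1.359  3.002 -0.057 -7.792  3.383 -3.605] sd Mz 0.031
```

Emit:
step_arm([
  [-0.008,0.011,-0.006,0.05,0],
  [-0.008,0.011,-0.006,0.15,0],
  [-0.008,0.011,-0.006,0.25,0],
  [-0.008,0.011,-0.006,0.3,0],
  [-0.008,0.011,-0.006,0.3,0],
  [-0.008,0.011,-0.006,0.3,0],
])

```text
time_s: 10.3
tcp_pos: [0.5563, 0.1295, 0.0542]
eef_rot: [179.8, -0.1, -95.5]
contact_force: [3.6, -2.3, -20.5]
gripper_width: 0.0136
gripper_force: 20.0
```

```bash
python3 -c "
from h import *
feel()"
```

```text
yaw -95.5 pos [0.5563 0.1295 0.0543] w 0.0137 t 10.6 j6 -38.1
M,F [-6.6100e-01 -1.5050e+00 -2.5000e-02  4.2150e+00 -2.2080e+00 -2.5026e+01] sd Mz 0.033
```

Emit:
step_arm([
  [0.002,-0.004,0.008,0,0],
  [0.002,-0.004,0.008,0.05,0],
  [0.002,-0.004,0.008,0.1,0],
  [0.002,-0.004,0.008,0.16,0],
  [0.002,-0.004,0.008,0.22,0],
  [0.002,-0.004,0.008,0.24,0],
  [0.002,-0.004,0.008,0.24,0],
])

```text
time_s: 11.18
tcp_pos: [0.5559, 0.1295, 0.0541]
eef_rot: [179.8, -0.1, -110.0]
contact_force: [-10.8, 2.1, -6.2]
gripper_width: 0.0136
gripper_force: 20.0
```

```bash
python3 -c "
from h import *
feel(10)"
```

```text
yaw -109.88 pos [0.556  0.1295 0.0541] w 0.0137 t 11.6833 j6 -52.4
M,F [ 1.058  3.666 -0.025 -9.86   2.536 -5.407] sd Mz 0.037
```

Emit:
step_arm([
  [0,0.0025,0.002,0.03,0],
  [0,0.0025,0.002,0.06,0],
  [0,0.0025,0.002,0.09,0],
  [0,0.0025,0.002,0.12,0],
  [0,0.0025,0.002,0.12,0],
])

```text
time_s: 12.1
tcp_pos: [0.5557, 0.1296, 0.0541]
eef_rot: [179.8, -0.1, -117.2]
contact_force: [-10.0, 1.3, -1.7]
gripper_width: 0.0139
gripper_force: 20.0
```

```bash
python3 -c "
from h import *
feel(8)"
```

```text
yaw -117.06 pos [0.5557 0.1296 0.0541] w 0.0139 t 12.5 j6 -59.7
M,F [  0.755   3.763  -0.044 -10.152   1.805  -2.93 ] sd Mz 0.025
```

Emit:
step_arm([
  [0,0.006,0,0.02,0],
  [0,0.006,0,0.04,0],
  [0,0.006,0,0.04,0],
])

```text
time_s: 12.75
tcp_pos: [0.5555, 0.1298, 0.0541]
eef_rot: [179.9, -0.1, -119.5]
contact_force: [-4.3, -1.8, -5.3]
gripper_width: 0.0141
gripper_force: 20.0
```

```bash
python3 -c "
from h import *
feel(6)"
```

```text
yaw -119.48 pos [0.5555 0.1298 0.0541] w 0.0137 t 13.05 j6 -62.3
M,F [-0.896  1.793 -0.031 -4.924 -3.045 -5.723] sd Mz 0.026
```

Baseline Mz is about -0.03. Stepping on.

Emit:
step_arm([
  [0,0.003,0,0.02,0],
  [0,0.003,0,0.04,0],
  [0,0.003,0,0.04,0],
])

```text
time_s: 13.3
tcp_pos: [0.5554, 0.1299, 0.0541]
eef_rot: [180.0, -0.1, -121.9]
contact_force: [-2.4, -3.9, -6.9]
gripper_width: 0.0139
gripper_force: 20.0
```

```bash
python3 -c "
from h import *
feel(5)"
```

```text
yaw -121.88 pos [0.5554 0.1299 0.0541] w 0.0139 t 13.55 j6 -64.7
M,F [-1.68   0.723 -0.06  -1.803 -4.535 -7.752] sd Mz 0.033
```

Emit:
step_arm([
  [0,0,0,0.02,0],
  [0,0,0,0.04,0],
  [0,0,0,0.04,0],
])

```text
time_s: 13.8
tcp_pos: [0.5553, 0.1299, 0.0541]
eef_rot: [180.0, -0.1, -124.3]
contact_force: [-1.7, -4.8, -6.9]
gripper_width: 0.0136
gripper_force: 20.0
```

```bash
python3 -c "
from h import *
feel(5)"
```

```text
yaw -124.28 pos [0.5554 0.1299 0.0541] w 0.014 t 14.05 j6 -67.1
M,F [-1.573  0.895 -0.028 -2.357 -4.366 -7.991] sd Mz 0.024
```

```bash
sed -i 's/a.append(np.r_\[s\["moment"\],/a.append(np.r_[s["joint_torque"][5],s["moment"],/; s/a\[:,2\]/a[:,3]/; s/"M,F"/"t6,M,F"/' h.py; python3 -c "
from h import *
feel(2)"
```

```text
yaw -124.28 pos [0.5553 0.1299 0.0541] w 0.0141 t 14.15 j6 -67.1
t6,M,F [ 0.051 -1.566  0.911 -0.073 -1.837 -4.509 -7.427] sd Mz 0.019
```

Emit:
step_arm([
  [0,0,0,0.02,0],
  [0,0,0,0.04,0],
  [0,0,0,0.04,0],
])

```text
time_s: 14.4
tcp_pos: [0.5553, 0.13, 0.0541]
eef_rot: [180.0, -0.1, -126.8]
contact_force: [-3.0, -4.0, -5.9]
gripper_width: 0.0138
gripper_force: 20.0
```

```bash
python3 -c "
from h import *
feel(5)"
```

```text
yaw -126.69 pos [0.5553 0.13   0.0541] w 0.014 t 14.65 j6 -69.5
t6,M,F [ 6.000e-03 -1.473e+00  1.121e+00 -2.700e-02 -2.764e+00 -4.151e+00
 -6.657e+00] sd Mz 0.034
```

Emit:
step_arm([
  [0,0,0,0.02,0],
  [0,0,0,0.04,0],
  [0,0,0,0.04,0],
])

```text
time_s: 14.9
tcp_pos: [0.5553, 0.13, 0.0541]
eef_rot: [180.0, -0.1, -129.2]
contact_force: [-4.2, -3.6, -6.5]
gripper_width: 0.014
gripper_force: 20.0
```

```bash
python3 -c "
from h import *
feel(5)"
```

```text
yaw -129.09 pos [0.5552 0.1301 0.0541] w 0.0139 t 15.15 j6 -71.9
t6,M,F [ 5.000e-03 -1.366e+00  1.305e+00 -6.700e-02 -3.383e+00 -4.176e+00
 -6.307e+00] sd Mz 0.028
```

Emit:
step_arm([
  [0,0,0,0.02,0],
  [0,0,0,0.04,0],
  [0,0,0,0.04,0],
])

```text
time_s: 15.4
tcp_pos: [0.5551, 0.1301, 0.0541]
eef_rot: [180.0, -0.1, -131.6]
contact_force: [-4.2, -4.3, -5.8]
gripper_width: 0.0139
gripper_force: 20.0
```

```bash
python3 -c "
from h import *
feel(5)"
```

```text
yaw -131.49 pos [0.5552 0.1301 0.0541] w 0.0138 t 15.65 j6 -74.3
t6,M,F [-1.900e-02 -1.248e+00  1.411e+00 -2.000e-03 -3.858e+00 -3.121e+00
 -6.432e+00] sd Mz 0.029
```

Emit:
step_arm([
  [0,0,0,0.02,0],
  [0,0,0,0.04,0],
  [0,0,0,0.04,0],
])

```text
time_s: 15.9
tcp_pos: [0.5551, 0.1302, 0.0541]
eef_rot: [180.0, -0.1, -134.0]
contact_force: [-4.6, -2.6, -6.0]
gripper_width: 0.0136
gripper_force: 20.0
```

```bash
python3 -c "
from h import *
feel(5)"
```

```text
yaw -133.88 pos [0.5551 0.1301 0.0541] w 0.0141 t 16.15 j6 -76.7
t6,M,F [-0.083 -1.107  1.527  0.058 -3.95  -2.992 -6.149] sd Mz 0.025
```

Emit:
step_arm([
  [0,0,0,0.01,0],
  [0,0,0,0.02,0],
  [0,0,0,0.02,0],
])

```text
time_s: 16.4
tcp_pos: [0.5551, 0.1302, 0.0541]
eef_rot: [180.0, -0.1, -135.1]
contact_force: [-4.8, -2.8, -6.8]
gripper_width: 0.0139
gripper_force: 20.0
```

```bash
python3 -c "
from h import *
feel(8)"
```

```text
yaw -135.07 pos [0.5551 0.1302 0.0541] w 0.0137 t 16.8 j6 -77.9
t6,M,F [-0.135 -1.052  1.625  0.121 -4.144 -3.111 -5.822] sd Mz 0.031
```

Contact is clear: torque rises along the stop's spring slope, about 0.15 N m over baseline. A touch more, then hold.

Emit:
step_arm([
  [0,0,0,0.008,0],
  [0,0,0,0.008,0],
  [0,0,0,0.008,0],
  [0,0,0,0.008,0],
  [0,0,0,0.008,0],
  [0,0,0,0.008,0],
  [0,0,0,0.008,0],
  [0,0,0,0.008,0],
])

```text
time_s: 17.47
tcp_pos: [0.555, 0.1302, 0.0541]
eef_rot: [180.0, -0.1, -135.6]
contact_force: [-4.9, -2.5, -5.5]
gripper_width: 0.0139
gripper_force: 20.0
```

```bash
python3 -c "
from h import *
feel(4)"
```

```text
yaw -135.55 pos [0.555  0.1302 0.0541] w 0.0141 t 17.6667 j6 -78.4
t6,M,F [-0.152 -1.006  1.656  0.154 -4.492 -3.137 -5.935] sd Mz 0.039
```

Emit:
step_arm([
  [0,0,0,-0.08,0],
  [0,0,0,-0.18,0],
  [0,0,0,-0.28,0],
  [0,0,0,-0.38,0],
  [0,0,0,-0.48,0],
  [0,0,0,-0.58,0],
  [0,0,0,-0.68,0],
  [0,0,0,-0.78,0],
  [0,0,0,-0.88,0],
  [0,0,0,-0.95,0],
  [0,0,0,-1,0],
  [0,0,0,-1,0],
])

```text
time_s: 18.67
tcp_pos: [0.5571, 0.1297, 0.0541]
eef_rot: [-180.0, -0.1, -75.4]
contact_force: [5.1, -8.3, -13.8]
gripper_width: 0.0139
gripper_force: 20.0
```

```bash
python3 -c "
from h import *
feel(3)"
```

```text
yaw -75.55 pos [0.5571 0.1297 0.0541] w 0.0136 t 18.8167 j6 -18.4
t6,M,F [  0.159  -3.136  -1.96    0.034   5.428  -8.124 -12.827] sd Mz 0.028
```

Emit:
step_arm([
  [0.005,-0.002,0.004,-0.08,0],
  [0.005,-0.002,0.004,-0.18,0],
  [0.005,-0.002,0.004,-0.28,0],
  [0.005,-0.002,0.004,-0.38,0],
  [0.005,-0.002,0.004,-0.48,0],
  [0.005,-0.002,0.004,-0.58,0],
  [0.005,-0.002,0.004,-0.68,0],
  [0.005,-0.002,0.004,-0.78,0],
  [0.005,-0.002,0.004,-0.88,0],
  [0.005,-0.002,0.004,-0.95,0],
  [0.005,-0.002,0.004,-1,0],
  [0.005,-0.002,0.004,-1,0],
])

```text
time_s: 19.82
tcp_pos: [0.559, 0.1311, 0.0541]
eef_rot: [-179.8, -0.2, -15.4]
contact_force: [2.5, 1.9, -7.1]
gripper_width: 0.0139
gripper_force: 20.0
```

```bash
python3 -c "
from h import *
feel(3)"
```

```text
yaw -15.64 pos [0.5589 0.1311 0.054 ] w 0.0137 t 19.9667 j6 41.6
t6,M,F [ 0.26   1.015 -0.8    0.077  2.938  2.876 -4.608] sd Mz 0.009
```

Emit:
step_arm([
  [0,0,0.002,-0.02,0],
  [0,0,0.002,-0.044,0],
  [0,0,0.002,-0.044,0],
  [0,0,0.002,-0.044,0],
  [0,0,0.002,-0.044,0],
  [0,0,0.002,-0.044,45],
  [0,0,0.002,-0.044,45],
  [0,0,0.002,-0.044,45],
  [0,0,0.002,-0.044,45],
  [0,0,0.002,-0.044,45],
  [0,0,0.002,-0.044,45],
  [0,0,0.002,-0.044,45],
])

```text
time_s: 20.97
tcp_pos: [0.5569, 0.1296, 0.0519]
eef_rot: [180.0, 0.0, -13.0]
contact_force: [-0.9, -0.7, 0.1]
gripper_width: 0.0449
gripper_force: 0.0
```

Emit:
step_arm([
  [0,0,-0.05,0,60],
  [0,0,-0.15,0,60],
  [0,0,-0.3,0,60],
  [0,0,-0.45,0,60],
  [-0.2,0,-0.6,0,60],
  [-0.4,0,-0.7,0,60],
  [-0.6,0,-0.7,0,60],
  [-0.6,0,-0.7,0,60],
  [-0.6,0,-0.7,0,60],
  [-0.6,0,-0.7,0,60],
])

```text
time_s: 21.8
tcp_pos: [0.4098, 0.1642, 0.2285]
eef_rot: [-179.8, -0.1, -12.8]
contact_force: [0.9, -0.1, -1.3]
gripper_width: 0.0599
gripper_force: 0.0
```

Run:
```python
from h import *
feel(2)
s=eyes.capture("side")[:,:,::-1]; t=eyes.capture("top")[:,:,::-1]
cv2.imwrite("pics/tr.png",t);cv2.imwrite("pics/sr.png",s)
o=np.hstack([cv2.resize(s[245:325,240:340],(400,320),interpolation=cv2.INTER_CUBIC),cv2.resize(t[190:270,215:315],(400,320),interpolation=cv2.INTER_CUBIC)])
cv2.imwrite("pics/s5.png",o)
```

```text
yaw -12.91 pos [0.411  0.1636 0.2272] w 0.06 t 21.9 j6 29.7
t6,M,F [-0.075 -0.071  0.104  0.003  0.117 -0.396  0.317] sd Mz 0.055
```

View pics/s5.png

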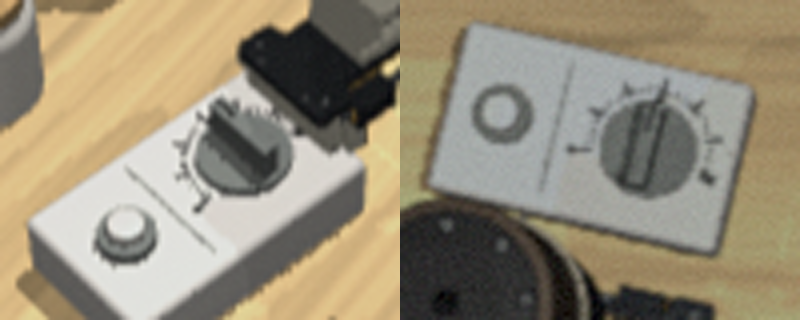

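The wing now points at the middle long tick (15 min; top crop (660,88)), parallel to the case's x axis. Next is the button: top crop (500,112), side crop (127,222).

Run:
```python
from h import *
from scipy.optimize import least_squares
P=[("top",(240.2,218)),("side",(271.7,300.6))]
f=lambda p:np.ravel([np.array(proj(n,p))-q for n,q in P])
b=least_squares(f,[.58,.237,.07]);print(b.x,b.fun)
b=b.x; shares([b[0],b[1],.09],-13)
```

```text
[0.58032839 0.23632266 0.07421308] [ 0.08426076  0.17057507 -0.17965873 -0.04176025]
t 22.0 pos [0.4114 0.1632 0.2265] yaw -13.01 w 0.0601 F [ 0.1 -0.2 -0.1] M [-0.091  0.101 -0.004] j6 29.7
shares [ 0.592 -0.437  0.546] -0.0
```

Emit:
step_arm([
  [0.3,-0.2,0,0,0],
  [0.59,-0.44,0,0,0],
  [0.59,-0.44,0,0,0],
  [0.59,-0.44,0.1,0,0],
  [0.59,-0.44,0.25,0,0],
  [0.59,-0.44,0.4,0,0],
  [0.59,-0.44,0.5,0,0],
  [0.59,-0.44,0.54,0,0],
  [0.59,-0.44,0.54,0,0],
  [0.59,-0.44,0.54,0,0],
  [0.59,-0.44,0.54,0,0],
])

```text
time_s: 22.92
tcp_pos: [0.5809, 0.2381, 0.0943]
eef_rot: [-179.9, -0.1, -13.0]
contact_force: [0.2, 0.0, 1.1]
gripper_width: 0.0003
gripper_force: 0.0
```

Run:
```python
from h import *
shares([.581,.237,.05],-13)
```

```text
t 22.9167 pos [0.5809 0.2381 0.0943] yaw -12.95 w 0.0003 F [0.2 0.  1.1] M [-0.023  0.121  0.039] j6 36.9
shares [0.002 0.004 0.177] 0.001
```

Descending gently to just above the expected contact.

Emit:
step_arm([
  [0,0.004,0.04,0,0],
  [0,0.004,0.08,0,0],
  [0,0.004,0.12,0,0],
  [0,0.004,0.14,0,0],
  [0,0.004,0.15,0,0],
  [0,0.004,0.15,0,0],
  [0,0.004,0.15,0,0],
])

```text
time_s: 23.5
tcp_pos: [0.5789, 0.2365, 0.0546]
eef_rot: [180.0, 0.0, -12.9]
contact_force: [-0.2, -0.4, 1.1]
gripper_width: 0.0003
gripper_force: 0.9
```

Emit:
step_arm([
  [0,0,0.008,0,0],
  [0,0,0.016,0,0],
  [0,0,0.016,0,0],
  [0,0,0.016,0,0],
])

```text
time_s: 23.83
tcp_pos: [0.5794, 0.2367, 0.0509]
eef_rot: [-180.0, -0.0, -13.0]
contact_force: [-1.2, -0.6, 2.7]
gripper_width: 0.0
gripper_force: 1.9
```

Emit:
step_arm([
  [0,0,0.006,0,0],
  [0,0,0.012,0,0],
  [0,0,0.012,0,0],
  [0,0,0.012,0,0],
])

```text
time_s: 24.17
tcp_pos: [0.5795, 0.2367, 0.0492]
eef_rot: [-180.0, -0.1, -12.9]
contact_force: [-5.6, -1.4, 15.0]
gripper_width: 0.0006
gripper_force: 7.1
```

Emit:
step_arm([
  [0,0,0.006,0,0],
  [0,0,0.01,0,0],
  [0,0,0.01,0,0],
  [0,0,0.01,0,0],
])

```text
time_s: 24.5
tcp_pos: [0.5796, 0.2368, 0.0488]
eef_rot: [-179.9, -0.1, -12.9]
contact_force: [-11.1, -3.1, 29.8]
gripper_width: 0.0009
gripper_force: 15.1
```

Run:
```python
from h import *
feel(2)
s=eyes.capture("side")[:,:,::-1]
cv2.imwrite("pics/s6.png",cv2.resize(s[265:335,235:310],None,fx=8,fy=8,interpolation=cv2.INTER_CUBIC))
```

```text
yaw -12.89 pos [0.5796 0.2368 0.0488] w 0.0007 t 24.6 j6 37.0
t6,M,F [-3.0000e-03 -1.1500e+00  4.4690e+00  3.0000e-03 -1.1812e+01 -2.5370e+00
  3.0110e+01] sd Mz 0.025
```

View pics/s6.png

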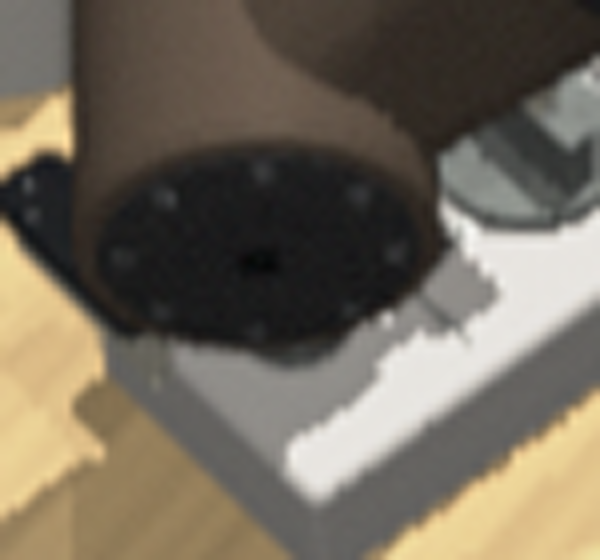

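At about 15 N something stiff was met only 4 mm in. The shut tips (about 35 mm across) are probably resting on the housing rim. I'll press with a single finger (13 x 19 mm) instead, with the gripper open and turned so the other finger hangs off the near side of the case.

Emit:
step_arm([
  [0,0,-0.1,0,0],
  [0,0,-0.25,0,0],
  [0,0,-0.35,0.1,87],
  [-0.2,0,-0.35,0.2,87],
  [-0.2,0,-0.35,0.3,87],
  [-0.2,0,-0.35,0.42,87],
  [-0.2,0,-0.35,0.54,87],
  [-0.2,0,-0.35,0.66,87],
  [-0.2,0,-0.35,0.78,87],
  [-0.2,0,-0.35,0.9,87],
  [-0.2,0,-0.35,1,87],
  [-0.2,0,-0.35,1,87],
])

```text
time_s: 25.65
tcp_pos: [0.5302, 0.2478, 0.1322]
eef_rot: [180.0, 0.0, -73.2]
contact_force: [-0.5, 0.1, -0.1]
gripper_width: 0.0617
gripper_force: 0.0
```

Emit:
step_arm([
  [0,0,0,0.1,87],
  [0,0,0,0.2,87],
  [0,0,0,0.3,87],
  [0,0,0,0.4,87],
  [0,0,0,0.5,87],
  [0,0,0,0.5,87],
  [0,0,0,0.5,87],
])

```text
time_s: 26.23
tcp_pos: [0.5303, 0.2478, 0.1323]
eef_rot: [180.0, -0.0, -102.6]
contact_force: [-0.4, -0.5, 0.2]
gripper_width: 0.0867
gripper_force: 0.0
```

Run:
```python
from h import *
shares([.532,.2485,.06],-103)
s=eyes.capture("side")[:,:,::-1];t=eyes.capture("top")[:,:,::-1]
cv2.imwrite("pics/s7.png",np.hstack([cv2.resize(s[225:345,220:340],(400,400),interpolation=cv2.INTER_CUBIC),cv2.resize(t[170:290,200:320],(400,400),interpolation=cv2.INTER_CUBIC)]))
b=np.array([.581,.237,.074]);p=proj("side",b);print((p[0]-220)/.3,(p[1]-225)/.3)
```

```text
t 26.2333 pos [0.5303 0.2478 0.1323] yaw -102.63 w 0.0867 F [-0.4 -0.5  0.2] M [0.045 0.056 0.006] j6 -56.8
shares [-0.004 -0.006  0.289] 0.006
170.63555014217724 252.1639054103893
```

View pics/s7.png

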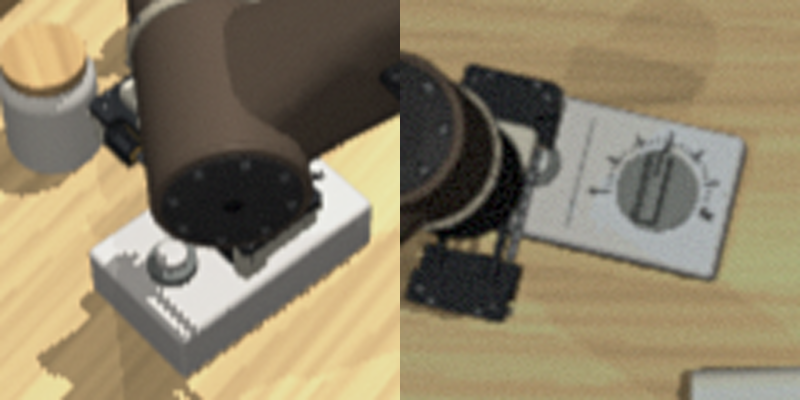

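The button is released at side crop (173,258), the dial still reads 15, and the near finger is off the button side. Lowering the far finger onto the button.

Emit:
step_arm([
  [0,-0.005,0.1,0,87],
  [0,-0.005,0.2,0,87],
  [0,-0.005,0.26,0,87],
  [0,-0.005,0.29,0,87],
  [0,-0.005,0.3,0,87],
  [0,-0.005,0.3,0,87],
  [0,-0.005,0.3,0,87],
])

```text
time_s: 26.92
tcp_pos: [0.5322, 0.248, 0.0585]
eef_rot: [-179.9, 0.1, -102.9]
contact_force: [0.1, 1.0, 0.2]
gripper_width: 0.087
gripper_force: 0.0
```

Emit:
step_arm([
  [0,0,0.008,0,87],
  [0,0,0.016,0,87],
  [0,0,0.016,0,87],
  [0,0,0.016,0,87],
])

```text
time_s: 27.25
tcp_pos: [0.5322, 0.2481, 0.0543]
eef_rot: [-179.9, 0.1, -102.9]
contact_force: [1.0, 1.0, 1.9]
gripper_width: 0.0872
gripper_force: 0.9
```

```bash
python3 -c "
from h import *
feel(4)"
```

```text
yaw -102.94 pos [0.532  0.2479 0.054 ] w 0.087 t 27.45 j6 -57.0
t6,M,F [-0.058  0.417 -0.404  0.053  0.94   1.182  2.188] sd Mz 0.027
```

Emit:
step_arm([
  [0,0,0.004,0,87],
  [0,0,0.006,0,87],
  [0,0,0.006,0,87],
])

```text
time_s: 27.7
tcp_pos: [0.532, 0.2479, 0.0523]
eef_rot: [-180.0, 0.0, -102.9]
contact_force: [1.1, 1.6, 2.4]
gripper_width: 0.0871
gripper_force: 1.5
```

```bash
python3 -c "
from h import *
feel(4)"
```

```text
yaw -102.95 pos [0.5318 0.2477 0.0522] w 0.087 t 27.9 j6 -57.0
t6,M,F [-0.093  0.636 -0.737  0.094  1.949  1.612  2.773] sd Mz 0.036
```

Emit:
step_arm([
  [0,0,0.004,0,87],
  [0,0,0.006,0,87],
  [0,0,0.006,0,87],
])

```text
time_s: 28.15
tcp_pos: [0.5318, 0.2477, 0.0506]
eef_rot: [-180.0, 0.0, -102.9]
contact_force: [1.4, 1.4, 3.9]
gripper_width: 0.087
gripper_force: 2.0
```

```bash
python3 -c "
from h import *
feel(4)"
```

```text
yaw -102.95 pos [0.5317 0.2477 0.0507] w 0.0871 t 28.35 j6 -57.0
t6,M,F [-0.11   0.749 -0.892  0.113  2.288  2.102  4.347] sd Mz 0.018
```

Emit:
step_arm([
  [0,0,0.004,0,87],
  [0,0,0.006,0,87],
  [0,0,0.006,0,87],
])

```text
time_s: 28.6
tcp_pos: [0.5318, 0.2476, 0.0493]
eef_rot: [-180.0, 0.0, -102.9]
contact_force: [1.8, 2.0, 6.3]
gripper_width: 0.087
gripper_force: 2.7
```

```bash
python3 -c "
from h import *
feel(4)"
```

```text
yaw -102.95 pos [0.5318 0.2477 0.0493] w 0.0873 t 28.8 j6 -57.0
t6,M,F [-0.108  0.735 -0.835  0.131  1.619  2.589  5.254] sd Mz 0.037
```

Emit:
step_arm([
  [0,0,0.004,0,87],
  [0,0,0.006,0,87],
  [0,0,0.006,0,87],
])

```text
time_s: 29.05
tcp_pos: [0.5319, 0.2477, 0.049]
eef_rot: [-179.9, 0.0, -102.9]
contact_force: [-2.6, 0.7, 14.9]
gripper_width: 0.0873
gripper_force: 7.6
```

```bash
python3 -c "
from h import *
feel(3)"
```

```text
yaw -102.93 pos [0.5319 0.2476 0.049 ] w 0.0871 t 29.2 j6 -57.0
t6,M,F [-1.200e-02  1.910e-01  3.750e-01  7.000e-03 -2.654e+00  1.434e+00
  1.552e+01] sd Mz 0.008
```

Emit:
step_arm([
  [0,0,0.004,0,87],
  [0,0,0.006,0,87],
  [0,0,0.006,0,87],
])

```text
time_s: 29.45
tcp_pos: [0.532, 0.2477, 0.0487]
eef_rot: [-179.9, 0.1, -102.9]
contact_force: [-7.6, -0.5, 25.3]
gripper_width: 0.0873
gripper_force: 12.6
```

```bash
python3 -c "
from h import *
feel(3)"
```

```text
yaw -102.91 pos [0.532  0.2477 0.0487] w 0.0869 t 29.6 j6 -57.0
t6,M,F [ 0.089 -0.321  1.618 -0.101 -6.927  0.561 24.784] sd Mz 0.015
```

The force rose smoothly to 5.3 N, then hit a hard stop at z = 0.049, the same height as before. The button is fully in. Retreating and checking.

Emit:
step_arm([
  [0,0,-0.1,0,87],
  [0,0,-0.25,0,87],
  [0,0,-0.4,0,87],
  [0,0.2,-0.55,0,87],
  [0,0.4,-0.6,0,87],
  [0,0.4,-0.6,0,87],
  [0,0.4,-0.6,0,87],
  [0,0.4,-0.6,0,87],
  [0,0.4,-0.6,0,87],
])

```text
time_s: 30.35
tcp_pos: [0.4333, 0.2692, 0.1951]
eef_rot: [179.9, -0.1, -102.9]
contact_force: [-0.1, -0.5, 0.0]
gripper_width: 0.0872
gripper_force: 0.0
```

Run:
```python
from h import *
feel(1)
t=eyes.capture("top")[:,:,::-1]
g=cv2.cvtColor(np.ascontiguousarray(t),cv2.COLOR_BGR2GRAY)[190:262,215:312]; g=cv2.resize(g,None,fx=6,fy=6,interpolation=cv2.INTER_CUBIC)
L=cv2.createLineSegmentDetector().detect(g)[0][:,0]
for l in L:
    if np.hypot(l[0]-l[2],l[1]-l[3])>70:
        q=[onz("top",(l[i]/6+215,l[i+1]/6+190),.06) for i in(0,2)]; d=q[1]-q[0]; print(l.round(),round((np.degrees(np.arctan2(d[1],d[0]))+90)%180-90,1),round(np.linalg.norm(d),3))
```

```text
yaw -102.98 pos [0.4338 0.2691 0.1949] w 0.0869 t 30.4 j6 -66.8
t6,M,F [-0.006  0.052  0.086  0.108  1.15  -0.748 -0.308] sd Mz 0.0
[129. 297. 462. 377.] 77.2 0.168
[470. 372. 528. 136.] -12.9 0.12
[416. 379. 125. 310.] 77.3 0.147
[535. 161. 488. 351.] -12.8 0.097
[104.  40.  59. 212.] -12.7 0.088
```

```bash
python3 -c "
from plant import workorder
print(workorder.close_job())"
```

```text
the job is handed in; nothing more can be done
None
```

The timer was wound to its end stop, held there gently (about 0.18 N m), turned back to 15 minutes (within about 0.2° by gripper angle) and released, then started with the button pushed fully in; I handed the job in at about 30 s, and the fan control and everything else were left alone.

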